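# Load the bench press form and close the screw press by one turn of its hand wheel

### The arm

A 6-joint arm with a two-finger parallel gripper is mounted at the origin on the work surface. World frame = base frame: x ahead of the robot, y to its left, z up, the work surface at z = 0. Lengths are in m, angles in rad, forces in N, time in s.
With the tool pointing down it reaches from about 0.375 to 0.9 m from the base axis. Payload 3.1 kg.
Tool frame: the origin (TCP) lies between the finger pads; the fingertips stand 25 mm ahead of it and the grasp point (between the pads) lies 6 mm ahead of it; y points along the fingers, x is the direction in which the jaws open and shut, and the axes are right-handed (so a half turn about y gives the same grasp; the last joint's range is limited). The gripper opens to 87 mm and grips with 3 to 60 N. Pads are 19 mm wide; open, the fingers measure 117 mm over their backs; the gripper's body (75 mm by 190 mm) begins 51 mm behind the grasp point.
Start: joints at [-1.304, 0.527, 1.433, -0, 1.181, -0.178], TCP at [0.27, -0.564, 0.248] pointing down, gripper open.
Joint ranges: [-3.08, 3.08], [-0.75, 2.2], [0.22, 2.44], [-1.43, 4.57], [0, 2.65], [-2.85, 2.85]. Speed limits (rad/s): [2.79, 2.79, 3.14, 3.14, 3.14, 3.14].

### API

Orientations are given as a unit quaternion [x, y, z, w].
In Python, from rig import robot gives the robot as it stands.
- The arm moves only by the tool carry_out, never from a script. Its argument "moves" is a list of rows, each a list of 7 numbers: the opening, from 0 (shut) to 1 (fully open), then the shift along the tool's x, y, z in cm, then the turn, a rotation vector about the tool's x, y, z in rad. In form: [[grip, x, y, z, rx, ry, rz], ...]. A call has 1 to 20 rows; each row is the pose to reach, as a shift and turn from the pose commanded when the call began, along the tool's axes at that moment; what a row does not reach only later rows make up. A row lasts 1/10 s, in which the tool goes at most 50 mm and 8.59 degrees, less where a joint would pass 70% of its speed; a pose out of reach is approached as far as the arm can. A call with a gripper value outside its range is refused whole. The fingers move at their own pace and stop on an object; "force" is the grip in N (left out, the last holds). Time passes only in rows, so rows that repeat a pose let the fingers close. It gives the time, the measured TCP pose, the force and the opening at its end, in the units of the state.
- robot.get_obs(): the state, without advancing time (a new reading comes with each control period).
- robot.camera(name): name is "side" or "top"; returns the picture (480x640x3 uint8, red, green, blue); there is no depth.
- robot.camera_params(name): a dict with "fx", "fy", "cx", "cy" (pixels), "k1" (the pictures are not rectified: a ray, as slopes to the right and down, at radius r is drawn at 1 + k1 r^2 times it, then the intrinsics apply), "extrinsics" (4x4, takes a point from camera to world coordinates). Camera axes: x right, y down, z forward; pixel columns grow to the right and rows downward; lengths in m; the calibration is good to about 2 mm. A picture is of the moment at which its call begins. camera_params takes no time and is no camera call.
- robot.hand_in(): hands the job in, once; it reports no verdict.
The state is a dict: "time": time; "q": joint angles; "joint_velocities": joint speeds; "joint_torque": joint torques, N m; "position": TCP position; "tool_rot": TCP orientation; "ft_force": force on the tool from outside, world axes, zero at the start; "moment": the same for the moment, N m; "grip_width": finger opening in m.
Only numpy, scipy, OpenCV 4.12 (cv2) and the standard library are available. Lean on these libraries where they do the work, as an engineer would, in place of code of your own. Each camera call takes 0.05 s, during which the arm holds its last target.

### The job

Using your fingertips only, first push the plywood press form along the press bed until its far end is fully home against the steel end fence. Then push the hand wheel round by its upright red handle through exactly one full turn clockwise (seen from above), so that the press closes on the form and the handle is back over the place where it started. Do not lift the form, leave the tape roll, hammer, glue jar and awl where they are, and finish clear of everything.

Things in the scene. Friction and masses are not known exactly. Their poses are not given: they have to be found in the camera images.
- press: Two-column screw press, dark blue-grey iron, fixed. Origin at bench level under the screw. Bed runs along its y: fence at +y, open end (form goes in) at -y. Bed x +-105, y -150 to 172, top z 30 mm. 24 mm columns at x +-85, y 0; crosshead z 125-160, y +-31. Platen 112 x 290, top z 94. Guide strips 8 mm high, 106 mm apart, lead the form along the bed. Turned -0.3 to +0.15 rad from the bench.
- fence (a point): Centre of the face of the steel end fence that the form must touch, 15 mm above the bed top (the same height as nose and tail). The fence is 210 mm long, 12 mm thick, 24 mm high.
- form: Loose press form: two light plywood boards bolted together, dark line between, 90 (x) x 320 (y) x 30 mm high, about 0.55 kg, on the bed under the platen, its y along the press's y. Origin at the centre of its underside. Starts 45 to 95 mm short of the fence, its tail sticking out of the press's open end beyond the bed; slides with a few N.
- nose (a point): Centre of the form's leading end face (its +y end), half-way up its 30 mm height; it must come to fence.
- tail (a point): Centre of the form's tail end face (its -y end, the one to push on), half-way up its 30 mm height.
- pad: Black rubber pad on the underside of the platen, 106 x 284 x 8 mm. Origin at the centre of its underside. It starts 3 to 5 mm above the form's top, goes down 6 mm per clockwise turn of the wheel, and gives by up to 6 mm when pressed (6 N per mm).
- wheel (a joint): Angle of the hand wheel in rad, growing clockwise seen from above; starts between -1.2 and 1.2, one turn is 6.283. At 0 the handle points along the press's -x. Friction about 5 N at the handle; it stays where it is left, no coasting. Wheel, screw and platen sink together 6 mm per clockwise turn. Turned far past one turn, the press jams.
- hub (a point): Centre of the hand wheel on the screw's vertical axis, at the height of the rim's top (about 220 mm above the bench). Four-spoked iron wheel lying level on top of the press: rim 85 mm in radius to the middle of its 16 mm bar.
- handle (a point): Middle of the upright red handle at the end of one spoke, 85 mm from the wheel's axis, free to revolve on its pin. Handle 27 mm in diameter at its widest and 61 mm tall; it starts just above the rim's top, and this point is 31 mm below its top.
- tape: Loose bystander: cream tape roll lying flat, 100 mm across, 24 mm high; origin at the centre of its underside.
- mallet: Loose bystander: hammer lying on the bench, 260 mm long; origin under it.
- glue: Loose bystander: white glue jar with yellow lid, 64 mm across, 100 mm high; origin at the centre of its underside.
- awl: Loose bystander: awl lying on the bench, 170 mm long; origin under it.

How it is judged:
On the way, in this order (a step that is already met when the one before it is completed fails the run):
1. the form is pushed home against the fence (within 6 mm) while the wheel is not yet turned (y of nose in the frame of press above 0.154 m and value of joint wheel between -1.8 and 1.8 rad), for 0.2 s.
2. the fingers have pushed the wheel clockwise past half a turn (value of joint wheel above 4.4 rad and contact force between the fingers and anything else above 0.3 N).
At the end, for the whole second after the job is handed in: The form's far end is within 6 mm of the fence, the wheel stands one clockwise turn from its start with the handle within 25 mm of where it started (about 16 degrees either way), the pad presses on the form with more than 1 N, and everything is at rest (y of nose in the frame of press above 0.154 m and x of nose in the frame of press between -0.02 and 0.02 m and value of joint wheel between 4.4 and 8.2 rad and distance of handle from where it was at the start of the episode below 0.025 m and contact force between pad and form above 1 N and velocity of joint wheel between -0.05 and 0.05 rad/s and linear speed of form below 0.02 m/s); the robot touches nothing.
It fails at once if the form is lifted or tipped (z of any of nose, tail in the frame of press above 0.058 m or angle between form's own z axis and vertical above 0.12 rad).
It fails at once if the tape roll, hammer, glue jar or awl is knocked away or picked up (moved more than 30 mm) (distance of any of tape, mallet, glue, awl from where it was at the start of the episode above 0.03 m).
It also fails if it takes over 72 s, if anything falls off the work surface, if the arm or the gripper's body presses on something with over 40 N, if the wrist force passes 120 N, or if a joint passes its speed limit or range.

## Working session

There is one attempt and no reset: what is moved stays moved. The work goes in short steps, Python scripts to look and compute and a tool call to move; the robot and the scene stay as the last step left them, time stands still between calls to the robot, and variables do not carry over. Pictures are saved under pics/ and viewed, and the job is handed in when it is done.

Besides the shell and the picture viewer there is one more tool, called after ">>>" by a JSON object that holds its "fn" and its "kwargs", one argument or row to a line. carry_out: Moves the arm, as the interface text tells. Its arguments: {"type":"object","properties":{"moves":{"type":"array"},"force":{"type":"number"}},"required":["moves"]}

```bash
mkdir -p pics; ls
python3 - <<'E'
from rig import robot
import cv2
for n in("side","top"):
    im=robot.camera(n); cv2.imwrite(f"pics/{n}0.png",cv2.cvtColor(im,cv2.COLOR_RGB2BGR))
    p=robot.camera_params(n); print(n,{k:(v if k!="extrinsics" else [list(map(lambda x:round(float(x),4),r)) for r in v]) for k,v in p.items()})
print(robot.get_obs())
E
```

```text
pics
side {'fx': 450.7337199016624, 'fy': 450.7337199016624, 'cx': 318.5220253506652, 'cy': 239.25614281931692, 'k1': -0.09390126357528772, 'extrinsics': [[-0.9977, -0.0369, 0.057, 0.5388], [-0.0663, 0.7077, -0.7034, 0.7557], [-0.0144, -0.7055, -0.7085, 0.9308], [0.0, 0.0, 0.0, 1.0]]}
top {'fx': 546.8787246061778, 'fy': 546.8787246061778, 'cx': 324.0890784382904, 'cy': 229.48584739259047, 'k1': -0.026923642535056583, 'extrinsics': [[0.0237, -0.9867, 0.1609, 0.3909], [-0.9997, -0.0218, 0.0131, -0.0201], [-0.0094, -0.1612, -0.9869, 1.5709], [0.0, 0.0, 0.0, 1.0]]}
{'time': 0.1, 'q': array([-1.30351488e+00,  5.28391372e-01,  1.43376105e+00, -1.96813420e-06,
        1.18140643e+00, -1.78481405e-01]), 'joint_velocities': array([ 1.17771527e-05, -3.44317613e-03, -1.34698641e-03,  4.15701836e-04,
        9.81062301e-04, -1.17100040e-03]), 'joint_torque': array([-1.86822717e-04, -4.40986311e+01, -1.77151322e+01,  6.34568045e-02,
        5.34081529e-02, -4.22113033e-05]), 'position': array([ 0.26934019, -0.56331405,  0.24666245]), 'tool_rot': array([-0.59768372,  0.37762486, -0.37659822,  0.59862126]), 'ft_force': array([ 0.96169842, -0.02789826, -0.98465791]), 'moment': array([ 0.01623962, -0.04965566, -0.01746742]), 'grip_width': 0.0872707779292031}
```

View pics/side0.png

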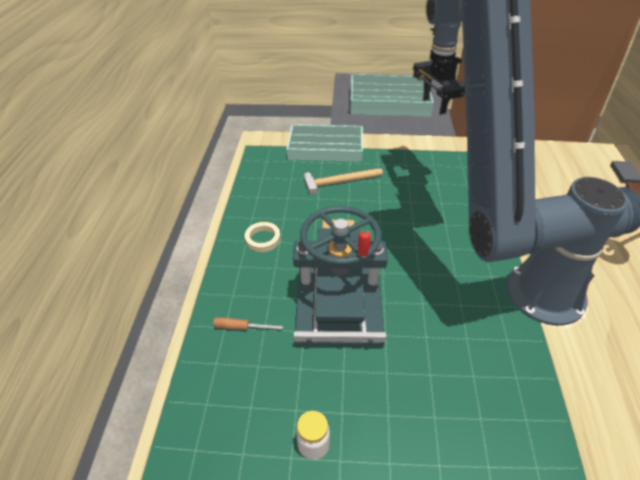

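View pics/top0.png

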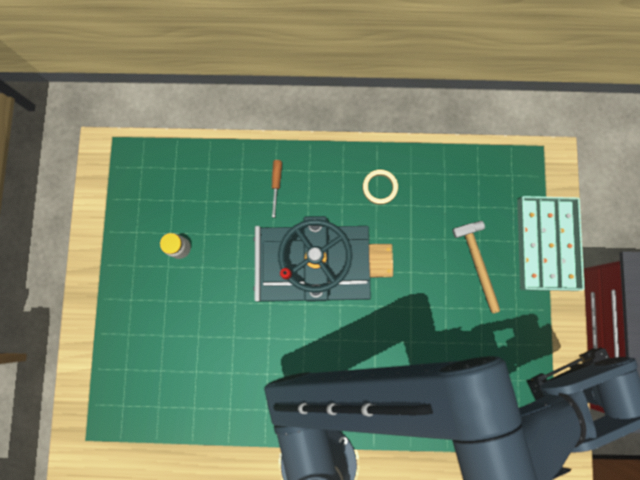

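Run:
```python
from scipy.spatial.transform import Rotation as R
print(R.from_quat([-0.59768372,  0.37762486, -0.37659822,  0.59862126]).as_matrix().round(3))
```

```text
[[ 0.431 -0.001  0.902]
 [-0.902  0.002  0.431]
 [-0.002 -1.     0.   ]]
```

Run:
```python
import cv2
im=cv2.imread("pics/top0.png")
cv2.imwrite("pics/top0z.png",cv2.resize(im[200:320,235:415],None,fx=4.4,fy=4.4,interpolation=cv2.INTER_CUBIC))
im=cv2.imread("pics/side0.png")
cv2.imwrite("pics/side0z.png",cv2.resize(im[195:355,270:410],None,fx=3.7,fy=3.7,interpolation=cv2.INTER_CUBIC))
```

```text
(no output)
```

View pics/top0z.png

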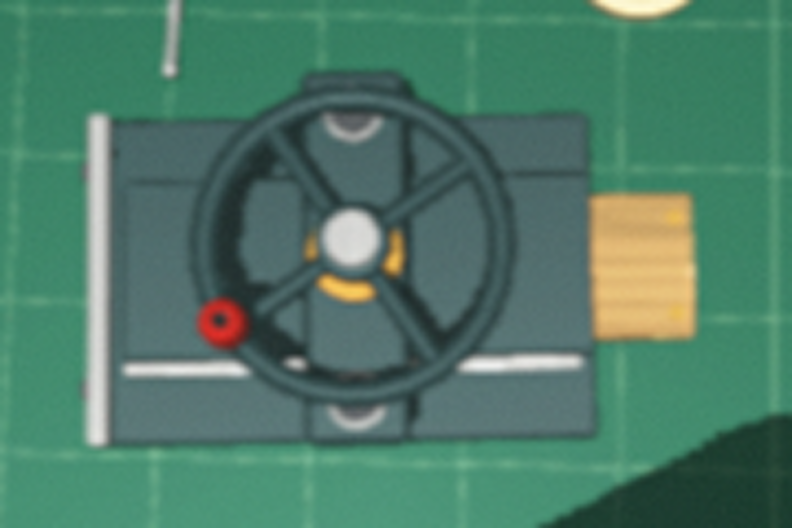

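View pics/side0z.png

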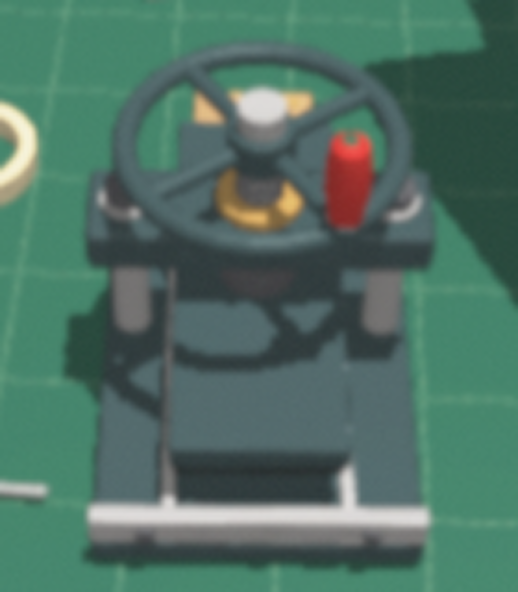

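```bash
cat > h.py <<'E'
import numpy as np, cv2
from rig import robot
def ray(n,uv):
    p=robot.camera_params(n); K=np.array([[p['fx'],0,p['cx']],[0,p['fy'],p['cy']],[0,0,1.]])
    u=cv2.undistortPoints(np.array(uv,float).reshape(-1,1,2),K,np.array([p['k1'],0,0,0,0])).reshape(-1,2)
    E=np.array(p['extrinsics']); d=np.c_[u,np.ones(len(u))]@E[:3,:3].T
    return E[:3,3],d
def onz(n,uv,z):
    o,d=ray(n,uv); return o+d*((z-o[2])/d[:,2])[:,None]
def proj(n,P):
    p=robot.camera_params(n);E=np.linalg.inv(np.array(p['extrinsics']));c=np.atleast_2d(P)@E[:3,:3].T+E[:3,3]
    s=c[:,:2]/c[:,2:];s=s*(1+p['k1']*(s**2).sum(1))[:,None]
    return s*[p['fx'],p['fy']]+[p['cx'],p['cy']]
def tri(u1,u2):
    o1,d1=ray("top",u1);o2,d2=ray("side",u2);d1=d1[0];d2=d2[0]
    A=np.c_[d1,-d2];s=np.linalg.lstsq(A,o2-o1,rcond=None)[0]
    a=o1+s[0]*d1;b=o2+s[1]*d2;return (a+b)/2,np.linalg.norm(a-b)
def mask(n_img,f,roi):
    hsv=cv2.cvtColor(n_img,cv2.COLOR_BGR2HSV).astype(int);m=f(hsv[...,0],hsv[...,1],hsv[...,2])
    z=np.zeros(m.shape,bool);x0,y0,x1,y1=roi;z[y0:y1,x0:x1]=True
    m=(m&z).astype(np.uint8);nl,l,st,c=cv2.connectedComponentsWithStats(m)
    k=1+np.argmax(st[1:,4]);return (l==k).astype(np.uint8),st[k],c[k]
E
python3 - <<'E'
from h import *
t=cv2.imread("pics/top0.png");s=cv2.imread("pics/side0.png")
fn,st,c=mask(t,lambda h,S,V:(S<45)&(V>130),(245,215,270,310));print("fence",st,c)
r=cv2.minAreaRect(np.argwhere(fn)[:,::-1].astype(np.float32));b=cv2.boxPoints(r);print(b,onz("top",b,.054).round(4).tolist())
fm,st,c=mask(t,lambda h,S,V:(h>8)&(h<28)&(S>70)&(V>120),(365,235,405,285));print("form",st,c)
r=cv2.minAreaRect(np.argwhere(fm)[:,::-1].astype(np.float32));b=cv2.boxPoints(r);print(b,onz("top",b,.060).round(4).tolist())
red=lambda h,S,V:((h<6)|(h>172))&(S>150)&(V>80)
m,st,c=mask(t,red,(270,255,300,290));print("red top",st,c)
m2,st2,c2=mask(s,red,(340,220,385,270));print("red side",st2,c2)
print(tri(c,c2)); print("top at z.281",onz("top",[c],.281))
hub=lambda h,S,V:(S<40)&(V>150)
m,st,c=mask(t,hub,(300,240,330,270));print("hub",st,c)
m2,st2,c2=mask(s,hub,(325,210,355,240));print("hub s",st2,c2)
print(tri(c,c2))
# bed edges top
E
```

```text
fence [254 226   6  76 378] [256.95502646 263.52910053]
[[254. 226.]
 [259. 226.]
 [259. 301.]
 [254. 301.]] [[0.6438, 0.1978, 0.054], [0.6441, 0.1837, 0.054], [0.4345, 0.1748, 0.054], [0.4342, 0.1886, 0.054]]
form [369 244  24  33 765] [380.36601307 260.06797386]
[[369. 244.]
 [392. 244.]
 [392. 276.]
 [369. 276.]] [[0.5991, -0.126, 0.06], [0.6005, -0.1901, 0.06], [0.5114, -0.1904, 0.06], [0.51, -0.127, 0.06]]
red top [280 268  11  11  85] [285.28235294 272.98823529]
red side [359 232  11  24 215] [363.7255814  243.38604651]
(array([0.49753009, 0.08866523, 0.25157686]), np.float64(5.114572653950619e-05))
top at z.281 [[0.49512774 0.08624339 0.281     ]]
hub [308 248  13  13 128] [314.234375  253.7734375]
hub s [334 219  14  10 113] [340.42477876 223.34513274]
(array([0.54773651, 0.02016185, 0.24265758]), np.float64(0.0018354779068754992))
```

```bash
cat >> h.py <<'E'
from scipy.spatial.transform import Rotation as Ro
HUB=np.array([.5475,.020]);YAW=.042
def pw(x,y):
    c,s=np.cos(YAW),np.sin(YAW);return HUB+[c*x-s*y,s*x+c*y]
def shift(P,base=None):  # cm in tool axes
    o=robot.get_obs();R=Ro.from_quat(o['tool_rot']).as_matrix()
    b=o['position'] if base is None else base
    return (R.T@(np.array(P)-b)*100).round(2)
E
python3 - <<'E'
from h import *
t=cv2.imread("pics/top0.png").astype(float)
# subpixel fence edges: gray profile
g=t[...,2]
L=[];
for r in range(230,298):
    row=g[r,248:268]; 
    d=np.diff(row); a=np.clip(d[:],0,None); b=np.clip(-d,0,None)
    x=np.arange(len(d))+.5+248
    L.append((r,(a[:9]*x[:9]).sum()/a[:9].sum(),(b[8:14]*x[8:14]).sum()/b[8:14].sum()))
L=np.array(L)
for k in(1,2):
    p=np.polyfit(L[:,0],L[:,k],1); q=onz("top",[[np.polyval(p,227),227],[np.polyval(p,300),300]],.054); print(p,q.round(4), np.arctan2(*(q[0]-q[1])[[1,0]]))
for r in (250,260,270):print(g[r,384:400].astype(int))
print(pw(0,-.245), shift([*pw(0,-.245),.247],np.array([.27,-.564,.248])))
E
```

```text
[-5.98377567e-03  2.55957550e+02] [[0.641  0.196  0.054 ]
 [0.4369 0.1883 0.054 ]] 0.03784287868461153
[-5.82239758e-03  2.60483761e+02] [[0.6413 0.1831 0.054 ]
 [0.4372 0.1756 0.054 ]] 0.036682024746941544
[212 216 219 225 227 223 216 180 123  73  58  58  59  59  59  58]
[227 228 228 227 227 229 230 227 191 114  62  59  61  60  61  62]
[228 228 228 230 230 232 233 229 189 115  63  60  62  62  62  64]
[ 0.55778698 -0.22478394] [-18.2    0.15  40.59]
```

>>> {"fn": "carry_out", "kwargs": {
  "moves": [
    [0.4, -18.2, 0, 40.6, 0, -1.164, 0],
    [0.4, -18.2, 0, 40.6, 0, -1.164, 0],
    [0.4, -18.2, 0, 40.6, 0, -1.164, 0],
    [0.4, -18.2, 0, 40.6, 0, -1.164, 0],
    [0.4, -18.2, 0, 40.6, 0, -1.164, 0],
    [0.4, -18.2, 0, 40.6, 0, -1.164, 0],
    [0.4, -18.2, 0, 40.6, 0, -1.164, 0],
    [0.4, -18.2, 0, 40.6, 0, -1.164, 0],
    [0.4, -18.2, 0, 40.6, 0, -1.164, 0],
    [0.4, -18.2, 0, 40.6, 0, -1.164, 0],
    [0.4, -18.2, 0, 40.6, 0, -1.164, 0],
    [0.4, -18.2, 0, 40.6, 0, -1.164, 0],
    [0.4, -18.2, 0, 40.6, 0, -1.164, 0],
    [0.4, -18.2, 0, 40.6, 0, -1.164, 0]
  ]
}}

```text
time: 1.5
position: [0.5566, -0.2259, 0.2475]
tool_rot: [-0.707, -0.013, 0.013, 0.707]
ft_force: [-0.5, -0.8, 0.0]
grip_width: 0.0349
```

```bash
sed -i 's/YAW=.042/YAW=.038/' h.py
python3 - <<'E'
from h import *
o=robot.get_obs();print(o['position'],Ro.from_quat(o['tool_rot']).as_matrix().round(3),o['q'].round(2),o['ft_force'],o['grip_width'])
print(pw(0,-.245),shift([*pw(0,-.245),.065]))
cv2.imwrite("pics/top1.png",robot.camera("top")[...,::-1])
E
```

```text
[ 0.55657593 -0.22589708  0.24752488] [[ 0.999 -0.    -0.037]
 [ 0.037  0.     0.999]
 [-0.    -1.     0.   ]] [-0.57  0.49  1.5  -0.    1.15 -0.61] [-0.48231647 -0.81072481  0.01732171] 0.03488791099935065
[ 0.55680776 -0.22482313] [ 0.03 18.25  0.11]
```

View pics/top1.png

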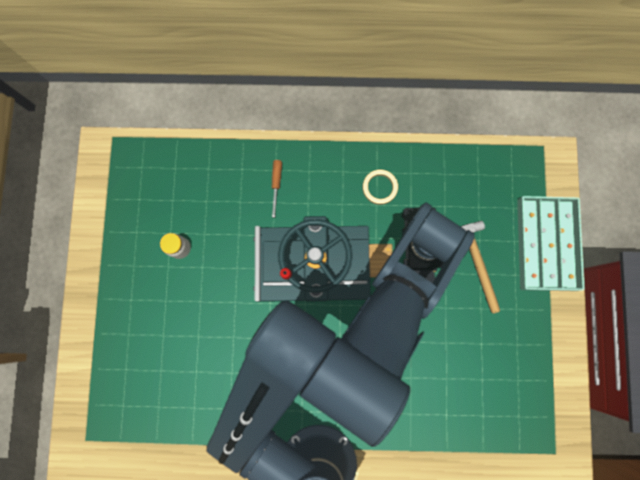

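>>> {"fn": "carry_out", "kwargs": {
  "moves": [
    [0.4, 0, 5, 0, 0, 0, 0],
    [0.4, 0, 9, 0, 0, 0, 0],
    [0.4, 0, 13, 0, 0, 0, 0],
    [0.4, 0, 16.5, 0, 0, 0, 0],
    [0.4, 0, 18.2, 0, 0, 0, 0],
    [0.4, 0, 18.2, 0, 0, 0, 0]
  ]
}}

```text
time: 2.15
position: [0.5552, -0.2242, 0.0627]
tool_rot: [-0.706, -0.011, 0.015, 0.708]
ft_force: [-0.8, 1.1, 0.0]
grip_width: 0.035
```

Run:
```python
from h import *
cv2.imwrite("pics/side2.png",robot.camera("side")[...,::-1])
cv2.imwrite("pics/top2.png",robot.camera("top")[...,::-1])
```

```text
(no output)
```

View pics/side2.png

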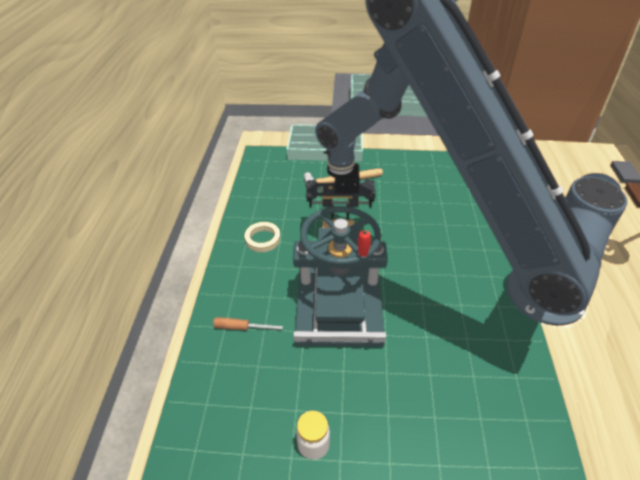

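View pics/top2.png

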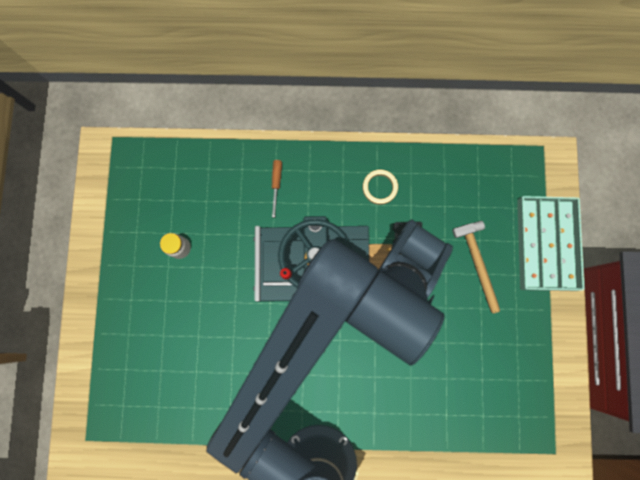

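>>> {"fn": "carry_out", "kwargs": {
  "moves": [
    [0.4, 0, 0, 1, 0, 0, 0],
    [0.4, 0, 0, 2, 0, 0, 0],
    [0.4, 0, 0, 2.7, 0, 0, 0],
    [0.4, 0, 0, 3.4, 0, 0, 0],
    [0.4, 0, 0, 4.1, 0, 0, 0],
    [0.4, 0, 0, 4.8, 0, 0, 0],
    [0.4, 0, 0, 5.4, 0, 0, 0],
    [0.4, 0, 0, 6, 0, 0, 0],
    [0.4, 0, 0, 6, 0, 0, 0],
    [0.4, 0, 0, 6, 0, 0, 0]
  ]
}}

```text
time: 3.25
position: [0.5556, -0.1645, 0.066]
tool_rot: [0.707, 0.014, -0.013, -0.707]
ft_force: [0.7, -2.0, 2.0]
grip_width: 0.0345
```

Run:
```python
from h import *
o=robot.get_obs();print(o['position'],Ro.from_quat(o['tool_rot']).as_matrix().round(3),o['ft_force'])
im=robot.camera("side")[...,::-1]
cv2.imwrite("pics/side3z.png",cv2.resize(im[150:355,260:410],None,fx=2.9,fy=2.9,interpolation=cv2.INTER_CUBIC))
```

```text
[ 0.55561304 -0.16451905  0.06600202] [[ 0.999  0.001 -0.039]
 [ 0.039 -0.     0.999]
 [ 0.001 -1.    -0.   ]] [ 0.66540856 -1.96975309  1.96489633]
```

View pics/side3z.png

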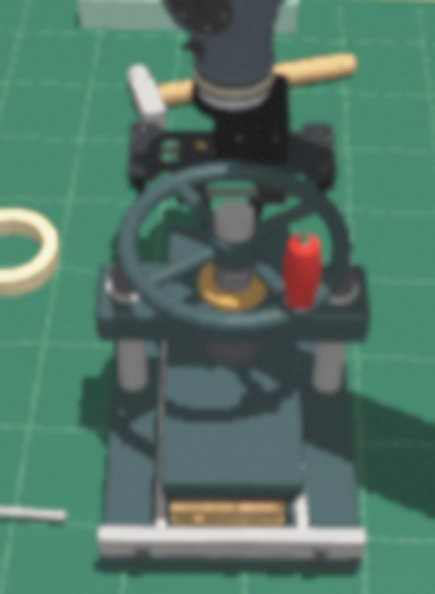

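>>> {"fn": "carry_out", "kwargs": {
  "moves": [
    [0.4, 0, 0, 0.4, 0, 0, 0],
    [0.4, 0, 0, 0.8, 0, 0, 0],
    [0.4, 0, 0, 1.1, 0, 0, 0],
    [0.4, 0, 0, 1.1, 0, 0, 0]
  ]
}}

```text
time: 3.7
position: [0.5546, -0.1532, 0.0656]
tool_rot: [-0.707, -0.014, 0.014, 0.707]
ft_force: [0.8, -3.7, 2.1]
grip_width: 0.0348
```

>>> {"fn": "carry_out", "kwargs": {
  "moves": [
    [0.4, 0, 0, 0.2, 0, 0, 0],
    [0.4, 0, 0, 0.4, 0, 0, 0],
    [0.4, 0, 0, 0.4, 0, 0, 0]
  ]
}}

```text
time: 4.0
position: [0.5551, -0.1512, 0.0656]
tool_rot: [0.708, 0.015, -0.014, -0.706]
ft_force: [0.2, -9.1, 1.0]
grip_width: 0.0345
```

>>> {"fn": "carry_out", "kwargs": {
  "moves": [
    [0.4, 0, 0, 0.2, 0, 0, 0],
    [0.4, 0, 0, 0.3, 0, 0, 0],
    [0.4, 0, 0, 0.3, 0, 0, 0],
    [0.4, 0, 0, 0.3, 0, 0, 0]
  ]
}}

```text
time: 4.4
position: [0.5559, -0.151, 0.0657]
tool_rot: [0.709, 0.016, -0.013, -0.704]
ft_force: [0.1, -15.1, 0.7]
grip_width: 0.0353
```

Run:
```python
from h import *
o=robot.get_obs();print(o['position'],o['ft_force'])
im=robot.camera("side")[...,::-1]
cv2.imwrite("pics/side4.png",im)
cv2.imwrite("pics/side4z.png",cv2.resize(im[280:355,280:400],None,fx=6,fy=6,interpolation=cv2.INTER_CUBIC))
```

```text
[ 0.55586507 -0.15095515  0.06571918] [  0.09787861 -15.12503303   0.65632865]
```

View pics/side4z.png

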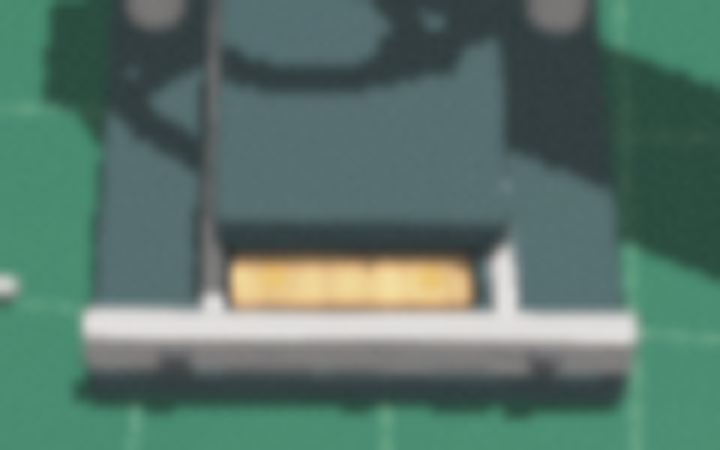

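>>> {"fn": "carry_out", "kwargs": {
  "moves": [
    [0.4, 0, 0, -1, 0, 0, 0],
    [0.4, 0, 0, -3, 0, 0, 0],
    [0.4, 0, 0, -6, 0, 0, 0],
    [0, 0, -4, -8, 0, 0, 0],
    [0, 0, -9, -8, 0, 0, 0],
    [0, 0, -14, -8, 0, 0, 0],
    [0, 0, -19, -8, 0, 0, 0],
    [0, 0, -24, -8, 0, 0, 0],
    [0, 0, -29.5, -8, 0, 0, 0],
    [0, 0, -29.5, -8, 0, 0, 0],
    [0, 0, -29.5, -8, 0, 0, 0]
  ]
}}

```text
time: 5.55
position: [0.5572, -0.2253, 0.3614]
tool_rot: [-0.707, -0.014, 0.014, 0.707]
ft_force: [-0.3, 0.3, -0.3]
grip_width: 0.0007
```

Run:
```python
from h import *
o=robot.get_obs();print(o['position'],Ro.from_quat(o['tool_rot']).as_matrix().round(3),o['ft_force'],o['grip_width'])
print(shift([.4681,.0503,.262]))
im=robot.camera("side")[...,::-1];cv2.imwrite("pics/side5.png",im)
im=robot.camera("top")[...,::-1];cv2.imwrite("pics/top5.png",im)
```

```text
[ 0.55723425 -0.22530485  0.36139932] [[ 0.999  0.001 -0.04 ]
 [ 0.04   0.001  0.999]
 [ 0.001 -1.     0.001]] [-0.34695857  0.34505893 -0.32835832] 0.00067345558445752
[-7.82  9.97 27.88]
```

View pics/side5.png

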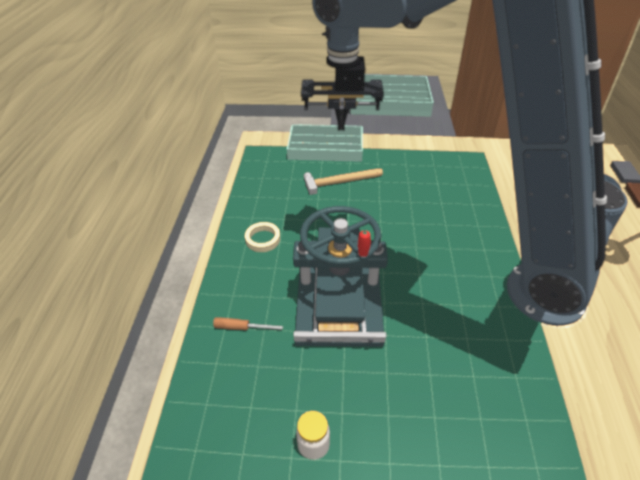

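View pics/top5.png

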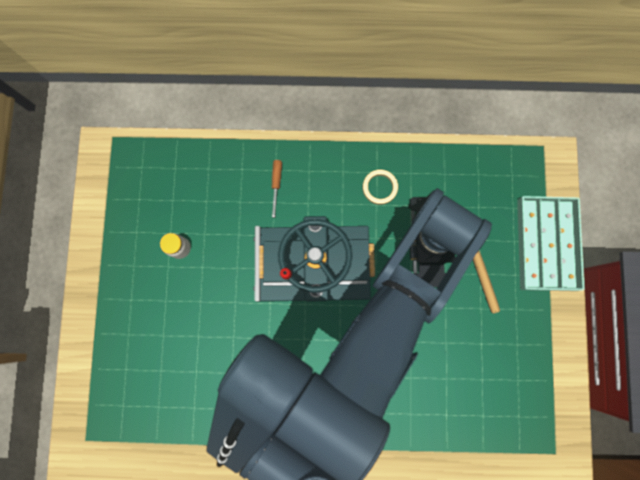

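>>> {"fn": "carry_out", "kwargs": {
  "moves": [
    [0, -1.2, 0, 4.2, 0, 0, 0],
    [0, -2.4, 0, 8.5, 0, 0, 0],
    [0, -3.6, 0, 13, 0, 0, 0],
    [0, -4.8, 0, 17.5, 0, 0, 0],
    [0, -6, 0, 22, 0, 0, 0],
    [0, -7.8, 0, 26, 0, 0, 0],
    [0, -7.8, 0, 27.9, 0, 0, 0],
    [0, -7.8, 0, 27.9, 0, 0, 0],
    [0, -7.8, 0, 27.9, 0, 0, 0],
    [0, -7.8, 0, 27.9, 0, 0, 0]
  ]
}}

```text
time: 6.65
position: [0.4685, 0.0484, 0.3594]
tool_rot: [-0.707, -0.013, 0.014, 0.707]
ft_force: [-0.4, -0.6, 0.7]
grip_width: 0.0005
```

Run:
```python
from h import *
o=robot.get_obs();print(o['position'],o['q'].round(2))
print(shift([.4681,.0503,.262]))
im=robot.camera("side")[...,::-1];cv2.imwrite("pics/side6.png",im)
```

```text
[0.4685443  0.04837388 0.35938062] [-0.13  0.19  1.65 -0.    1.31 -0.17]
[-0.01  9.74  0.19]
```

View pics/side6.png

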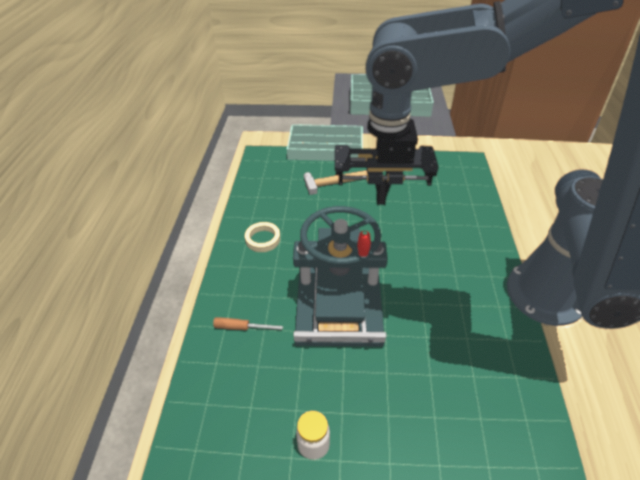

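>>> {"fn": "carry_out", "kwargs": {
  "moves": [
    [0, 0, 3, 0.1, 0, 0, 0],
    [0, 0, 6, 0.2, 0, 0, 0],
    [0, 0, 8.5, 0.2, 0, 0, 0],
    [0, 0, 9.7, 0.2, 0, 0, 0],
    [0, 0, 9.7, 0.2, 0, 0, 0],
    [0, 0, 9.7, 0.2, 0, 0, 0]
  ]
}}

```text
time: 7.3
position: [0.469, 0.0503, 0.2636]
tool_rot: [-0.707, -0.013, 0.013, 0.707]
ft_force: [0.0, -0.0, 0.4]
grip_width: 0.0004
```

Run:
```python
from h import *
o=robot.get_obs();print(o['position'],o['ft_force'])
im=robot.camera("side")[...,::-1]
cv2.imwrite("pics/side7z.png",cv2.resize(im[140:290,260:460],None,fx=3.9,fy=3.9,interpolation=cv2.INTER_CUBIC))
# arc waypoints relative to start, tool axes cm: x~press x, z~press y
p=o['position'];R=Ro.from_quat(o['tool_rot']).as_matrix()
for t in np.arange(.4,1.65,.1):
    P=np.array([*(HUB+.085*np.array([-np.cos(t),np.sin(t)])),p[2]]);print(round(t,2),(R.T@(P-p)*100).round(2))
```

```text
[0.46904707 0.05032247 0.26356593] [ 0.03485364 -0.01283867  0.44823352]
0.4 [0.03 0.   0.28]
0.5 [ 0.42 -0.    1.03]
0.6 [ 0.9  -0.    1.73]
0.7 [ 1.43 -0.    2.39]
0.8 [ 2.04 -0.    2.99]
0.9 [ 2.7  -0.    3.53]
1.0 [ 3.41 -0.    4.  ]
1.1 [ 4.16 -0.    4.39]
1.2 [ 4.95 -0.    4.71]
1.3 [ 5.76 -0.    4.95]
1.4 [ 6.6 -0.   5.1]
1.5 [ 7.44 -0.    5.17]
1.6 [ 8.29 -0.    5.16]
```

View pics/side7z.png

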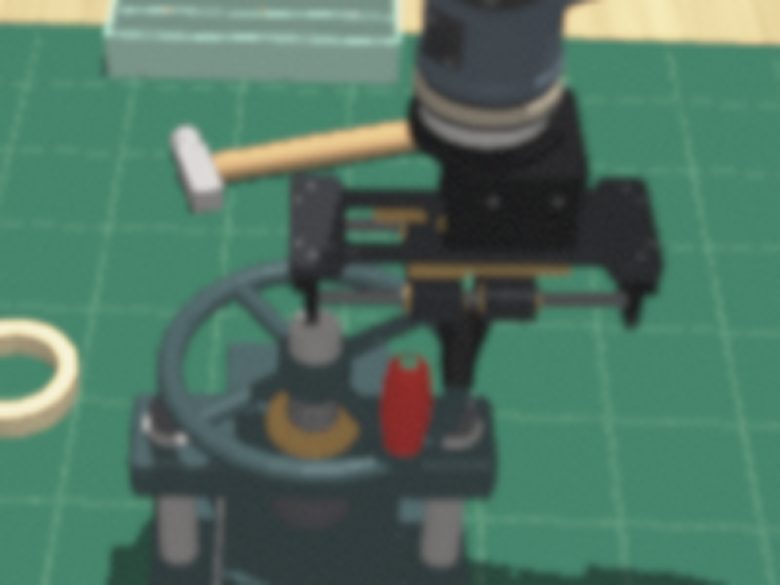

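Run:
```python
from h import *
for nm,uv,y in (("carriage bottom",(378,221.5),.06),("stub L",(340,221),.055),("stubR",(422,222),.055),("tip",(375,249),.055),("bracket bottom",(378,208),.07)):
    o,d=ray("side",[uv]);d=d[0];print(nm,(o+d*(y-o[1])/d[1]).round(4))
```

```text
carriage bottom [0.4698 0.06   0.2892]
stub L [0.5492 0.055  0.2822]
stubR [0.3774 0.055  0.2876]
tip [0.4694 0.055  0.2007]
bracket bottom [0.4736 0.07   0.3351]
```

>>> {"fn": "carry_out", "kwargs": {
  "moves": [
    [0, 0, -0.6, 0.3, 0, 0, 0],
    [0, 0.4, -0.6, 1, 0, 0, 0],
    [0, 0.9, -0.6, 1.7, 0, 0, 0],
    [0, 1.4, -0.6, 2.4, 0, 0, 0],
    [0, 2, -0.6, 3, 0, 0, 0],
    [0, 2.7, -0.6, 3.5, 0, 0, 0],
    [0, 3.4, -0.6, 4, 0, 0, 0],
    [0, 4.2, -0.6, 4.4, 0, 0, 0],
    [0, 5, -0.6, 4.7, 0, 0, 0],
    [0, 5, -0.6, 4.7, 0, 0, 0]
  ]
}}

```text
time: 8.35
position: [0.5192, 0.1005, 0.2695]
tool_rot: [-0.707, -0.015, 0.012, 0.707]
ft_force: [-0.1, 1.1, -0.2]
grip_width: 0.0004
```

```bash
cat >> h.py <<'E'
def arc(a,b,st=.1,r=.085,z=None):
    o=robot.get_obs();p=o['position'];R=Ro.from_quat(o['tool_rot']).as_matrix()
    d=p[:2]-HUB;print("pos",p.round(4),"t",np.arctan2(d[1],-d[0])%(2*np.pi),"r",np.hypot(*d),"F",o['ft_force'].round(1),"grip",o['grip_width'])
    for t in np.arange(a,b,st):
        P=np.array([*(HUB+r*np.array([-np.cos(t),np.sin(t)])),p[2] if z is None else z]);print(round(t,2),(R.T@(P-p)*100).round(1).tolist())
def snap(n,name,roi,f):
    im=robot.camera(n)[...,::-1];x0,y0,x1,y1=roi
    cv2.imwrite(f"pics/{name}.png",cv2.resize(im[y0:y1,x0:x1],None,fx=f,fy=f,interpolation=cv2.INTER_CUBIC));return im
E
python3 - <<'E'
from h import *
snap("side","side8z",(260,140,460,290),3.9)
arc(1.3,3.2)
E
```

```text
pos [0.5189 0.1002 0.2696] t 1.2282070267322889 r 0.08516241160340825 F [ 0.2 -0.1  0.3] grip 0.0007347358891520207
1.3 [0.6, 0.0, 0.1]
1.4 [1.4, 0.0, 0.3]
1.5 [2.3, 0.0, 0.4]
1.6 [3.1, 0.0, 0.4]
1.7 [4.0, 0.0, 0.3]
1.8 [4.8, 0.0, 0.1]
1.9 [5.6, 0.0, -0.2]
2.0 [6.4, 0.0, -0.5]
2.1 [7.1, 0.0, -1.0]
2.2 [7.8, 0.0, -1.5]
2.3 [8.5, 0.0, -2.0]
2.4 [9.0, 0.0, -2.6]
2.5 [9.5, 0.0, -3.3]
2.6 [10.0, 0.0, -4.0]
2.7 [10.4, 0.0, -4.8]
2.8 [10.7, 0.0, -5.6]
2.9 [10.9, 0.0, -6.4]
3.0 [11.0, 0.0, -7.3]
3.1 [11.0, 0.0, -8.1]
```

View pics/side8z.png

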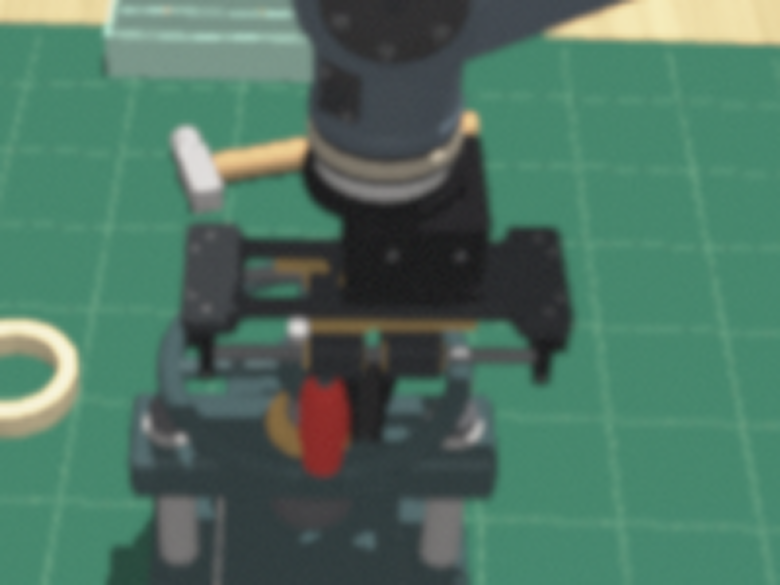

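>>> {"fn": "carry_out", "kwargs": {
  "moves": [
    [0, 0.6, 0, 0.1, 0, 0, 0],
    [0, 1.4, 0, 0.3, 0, 0, 0],
    [0, 2.3, 0, 0.4, 0, 0, 0],
    [0, 3.1, 0, 0.4, 0, 0, 0],
    [0, 4, 0, 0.3, 0, 0, 0],
    [0, 4.8, 0, 0.1, 0, 0, 0],
    [0, 5.6, 0, -0.2, 0, 0, 0],
    [0, 6.4, 0, -0.5, 0, 0, 0],
    [0, 7.1, 0, -1, 0, 0, 0],
    [0, 7.8, 0, -1.5, 0, 0, 0],
    [0, 8.5, 0, -2, 0, 0, 0],
    [0, 8.5, 0, -2, 0, 0, 0]
  ]
}}

```text
time: 9.6
position: [0.6048, 0.0828, 0.2695]
tool_rot: [0.707, 0.015, -0.012, -0.707]
ft_force: [0.2, 0.9, 0.5]
grip_width: 0.0004
```

Run:
```python
from h import *
snap("side","side9z",(260,140,460,290),3.9)
arc(2.4,4.25,z=.2695)
```

```text
pos [0.6045 0.0829 0.2698] t 2.307553414578557 r 0.08489657963562836 F [-0.1 -0.3 -0.1] grip 0.0003246416691205757
2.4 [0.5, 0.0, -0.6]
2.5 [1.1, 0.0, -1.2]
2.6 [1.5, 0.0, -2.0]
2.7 [1.9, 0.0, -2.7]
2.8 [2.2, 0.0, -3.5]
2.9 [2.4, 0.0, -4.3]
3.0 [2.5, 0.0, -5.2]
3.1 [2.6, 0.0, -6.0]
3.2 [2.5, 0.0, -6.9]
3.3 [2.4, 0.0, -7.7]
3.4 [2.2, 0.0, -8.6]
3.5 [1.9, 0.0, -9.3]
3.6 [1.5, 0.0, -10.1]
3.7 [1.1, 0.0, -10.8]
3.8 [0.6, 0.0, -11.5]
3.9 [-0.0, 0.0, -12.1]
4.0 [-0.6, 0.0, -12.7]
4.1 [-1.3, 0.0, -13.2]
4.2 [-2.1, 0.0, -13.6]
```

View pics/side9z.png

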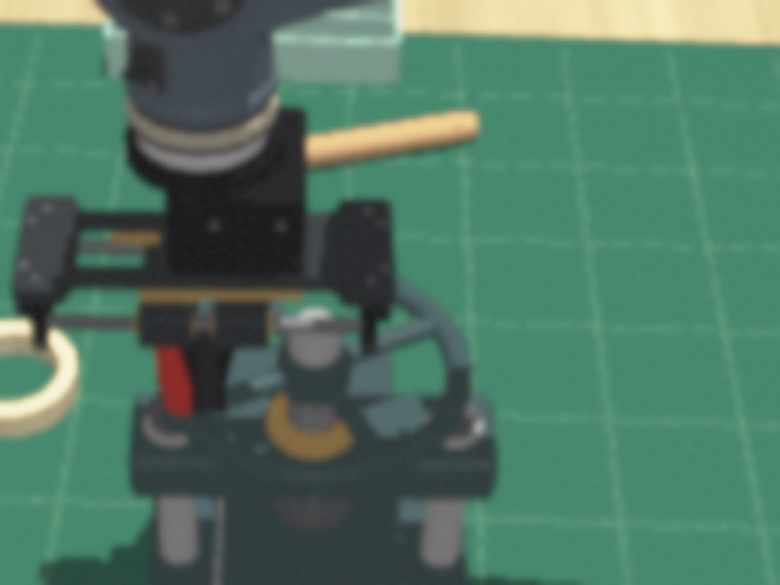

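Handle (red, ~(175,380) zoomed) leads the finger on the outer far side. The wheel is turning properly, so I continue.

>>> {"fn": "carry_out", "kwargs": {
  "moves": [
    [0, 0.5, 0, -0.6, 0, 0, 0],
    [0, 1.1, 0, -1.2, 0, 0, 0],
    [0, 1.5, 0, -2, 0, 0, 0],
    [0, 1.9, 0, -2.7, 0, 0, 0],
    [0, 2.2, 0, -3.5, 0, 0, 0],
    [0, 2.4, 0, -4.3, 0, 0, 0],
    [0, 2.5, 0, -5.2, 0, 0, 0],
    [0, 2.6, 0, -6, 0, 0, 0],
    [0, 2.5, 0, -6.9, 0, 0, 0],
    [0, 2.4, 0, -7.7, 0, 0, 0],
    [0, 2.2, 0, -8.6, 0, 0, 0],
    [0, 1.9, 0, -9.3, 0, 0, 0],
    [0, 1.5, 0, -10.1, 0, 0, 0],
    [0, 1.5, 0, -10.1, 0, 0, 0]
  ]
}}

```text
time: 11.05
position: [0.6211, -0.0194, 0.2698]
tool_rot: [0.708, 0.013, -0.013, -0.706]
ft_force: [-1.1, -1.0, 0.5]
grip_width: 0.0004
```

Run:
```python
from h import *
snap("side","side10z",(260,140,460,290),3.9)
arc(3.7,5.55,z=.268)
```

```text
pos [ 0.6216 -0.0192  0.2701] t 3.6279396647836584 r 0.08379243344468756 F [-0.2 -0.   0.2] grip 0.0006527151645341906
3.7 [-0.2, 0.2, -0.6]
3.8 [-0.7, 0.2, -1.3]
3.9 [-1.3, 0.2, -1.9]
4.0 [-1.9, 0.2, -2.4]
4.1 [-2.6, 0.2, -2.9]
4.2 [-3.4, 0.2, -3.4]
4.3 [-4.1, 0.2, -3.7]
4.4 [-5.0, 0.2, -4.0]
4.5 [-5.8, 0.2, -4.2]
4.6 [-6.6, 0.2, -4.3]
4.7 [-7.5, 0.2, -4.3]
4.8 [-8.3, 0.2, -4.2]
4.9 [-9.2, 0.2, -4.1]
5.0 [-10.0, 0.2, -3.9]
5.1 [-10.8, 0.2, -3.5]
5.2 [-11.5, 0.2, -3.2]
5.3 [-12.2, 0.2, -2.7]
5.4 [-12.9, 0.2, -2.2]
5.5 [-13.5, 0.2, -1.6]
```

View pics/side10z.png

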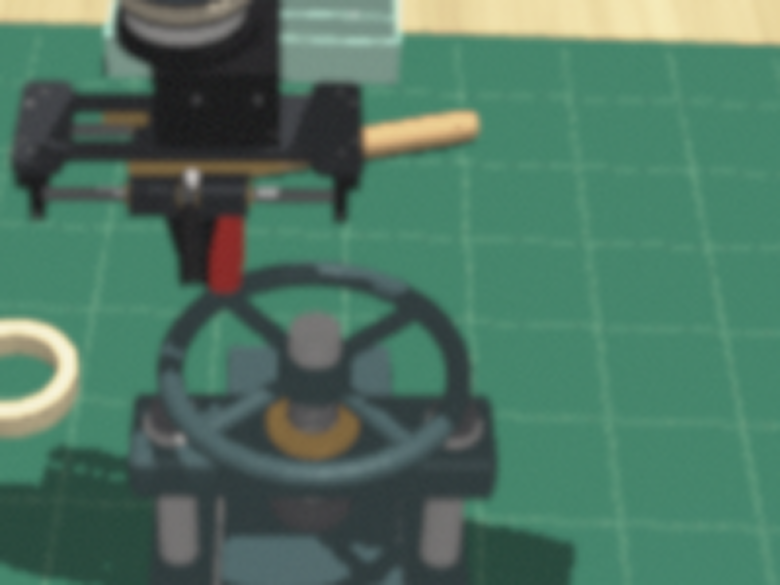

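>>> {"fn": "carry_out", "kwargs": {
  "moves": [
    [0, -0.2, 0.2, -0.6, 0, 0, 0],
    [0, -0.7, 0.2, -1.3, 0, 0, 0],
    [0, -1.3, 0.2, -1.9, 0, 0, 0],
    [0, -1.9, 0.2, -2.4, 0, 0, 0],
    [0, -2.6, 0.2, -2.9, 0, 0, 0],
    [0, -3.4, 0.2, -3.4, 0, 0, 0],
    [0, -4.1, 0.2, -3.7, 0, 0, 0],
    [0, -5, 0.2, -4, 0, 0, 0],
    [0, -5.8, 0.2, -4.2, 0, 0, 0],
    [0, -6.6, 0.2, -4.3, 0, 0, 0],
    [0, -7.5, 0.2, -4.3, 0, 0, 0],
    [0, -8.3, 0.2, -4.2, 0, 0, 0],
    [0, -8.3, 0.2, -4.2, 0, 0, 0]
  ]
}}

```text
time: 12.4
position: [0.5372, -0.0616, 0.2669]
tool_rot: [-0.707, -0.012, 0.016, 0.707]
ft_force: [1.5, 0.2, 0.3]
grip_width: 0.0005
```

Run:
```python
from h import *
snap("side","side11z",(260,140,460,290),3.9)
arc(4.9,6.85,z=.266)
```

```text
pos [ 0.5374 -0.0617  0.2667] t 4.835771068703308 r 0.08234530450747449 F [-0.1 -0.2 -0. ] grip 0.0001086376546744701
4.9 [-0.6, 0.1, -0.2]
5.0 [-1.4, 0.1, 0.1]
5.1 [-2.2, 0.1, 0.4]
5.2 [-2.9, 0.1, 0.8]
5.3 [-3.7, 0.1, 1.2]
5.4 [-4.3, 0.1, 1.8]
5.5 [-4.9, 0.1, 2.4]
5.6 [-5.5, 0.1, 3.0]
5.7 [-5.9, 0.1, 3.7]
5.8 [-6.3, 0.1, 4.5]
5.9 [-6.7, 0.1, 5.3]
6.0 [-6.9, 0.1, 6.1]
6.1 [-7.1, 0.1, 6.9]
6.2 [-7.2, 0.1, 7.8]
6.3 [-7.2, 0.1, 8.6]
6.4 [-7.1, 0.1, 9.4]
6.5 [-6.9, 0.1, 10.3]
6.6 [-6.6, 0.1, 11.1]
6.7 [-6.3, 0.1, 11.9]
6.8 [-5.9, 0.1, 12.6]
```

View pics/side11z.png

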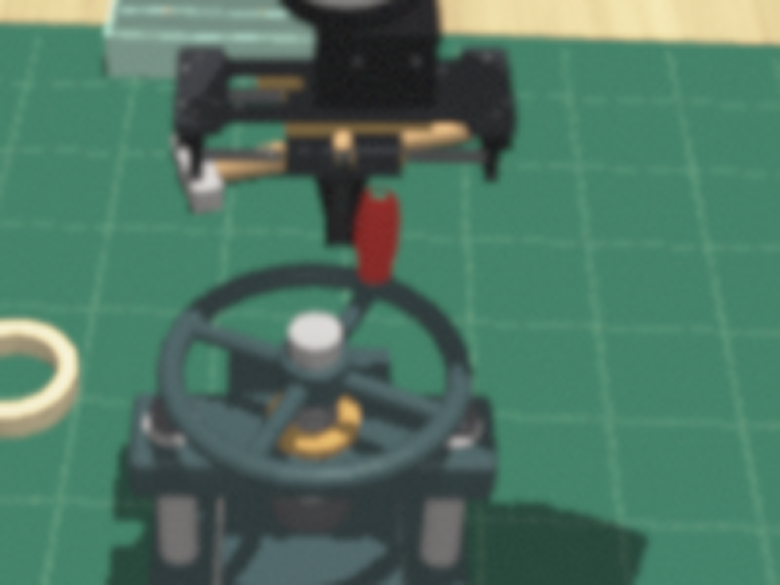

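>>> {"fn": "carry_out", "kwargs": {
  "moves": [
    [0, -0.6, 0.1, -0.2, 0, 0, 0],
    [0, -1.4, 0.1, 0.1, 0, 0, 0],
    [0, -2.2, 0.1, 0.4, 0, 0, 0],
    [0, -2.9, 0.1, 0.8, 0, 0, 0],
    [0, -3.7, 0.1, 1.2, 0, 0, 0],
    [0, -4.3, 0.1, 1.8, 0, 0, 0],
    [0, -4.9, 0.1, 2.4, 0, 0, 0],
    [0, -5.5, 0.1, 3, 0, 0, 0],
    [0, -5.9, 0.1, 3.7, 0, 0, 0],
    [0, -6.3, 0.1, 4.5, 0, 0, 0],
    [0, -6.7, 0.1, 5.3, 0, 0, 0],
    [0, -6.9, 0.1, 6.1, 0, 0, 0],
    [0, -6.9, 0.1, 6.1, 0, 0, 0]
  ]
}}

```text
time: 13.75
position: [0.4674, -0.0017, 0.2664]
tool_rot: [-0.706, -0.013, 0.015, 0.708]
ft_force: [-0.2, -0.1, 0.6]
grip_width: 0.0003
```

Run:
```python
from h import *
snap("side","side12z",(260,140,460,290),3.9)
arc(6.1,7.05,z=.266)
```

```text
pos [ 0.4682 -0.0022  0.2667] t 6.009829035375278 r 0.0823675744912907 F [-0.4 -0.2  0.5] grip 0.00040800473276035874
6.1 [-0.4, 0.1, 0.7]
6.2 [-0.5, 0.1, 1.5]
6.3 [-0.5, 0.1, 2.4]
6.4 [-0.4, 0.1, 3.2]
6.5 [-0.2, 0.1, 4.1]
6.6 [0.0, 0.1, 4.9]
6.7 [0.4, 0.1, 5.7]
6.8 [0.8, 0.1, 6.4]
6.9 [1.3, 0.1, 7.1]
7.0 [1.8, 0.1, 7.7]
```

View pics/side12z.png

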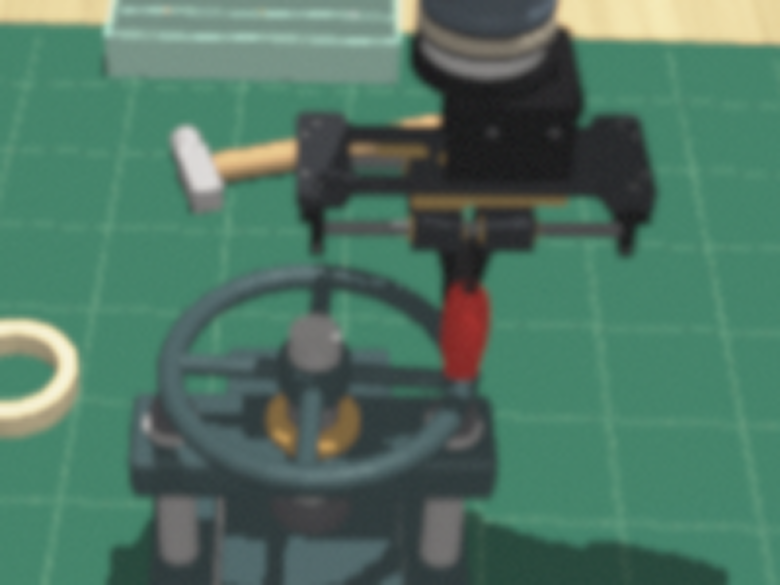

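>>> {"fn": "carry_out", "kwargs": {
  "moves": [
    [0, -0.4, 0.1, 0.7, 0, 0, 0],
    [0, -0.5, 0.1, 1.5, 0, 0, 0],
    [0, -0.5, 0.1, 2.4, 0, 0, 0],
    [0, -0.4, 0.1, 3.2, 0, 0, 0],
    [0, -0.2, 0.1, 4.1, 0, 0, 0],
    [0, 0, 0.1, 4.9, 0, 0, 0],
    [0, 0.4, 0.1, 5.7, 0, 0, 0],
    [0, 0.8, 0.1, 6.4, 0, 0, 0],
    [0, 0.8, 0.1, 6.4, 0, 0, 0]
  ]
}}

```text
time: 14.7
position: [0.4744, 0.0621, 0.2654]
tool_rot: [-0.706, -0.014, 0.014, 0.708]
ft_force: [-0.0, -0.1, -0.5]
grip_width: 0.0006
```

Run:
```python
from h import *
im=snap("side","side13z",(260,140,460,290),3.9)
red=lambda h,S,V:((h<6)|(h>172))&(S>150)&(V>80)
m,st,c=mask(im,red,(300,180,420,300));print(st,c)
p0=proj("side",[.496,.087,.2515])[0];print("model start",p0)
for t in np.arange(6.8,7.5,.1):print(round(t,2),(proj("side",[*(HUB+.085*np.array([-np.cos(t),np.sin(t)])),.2455])[0]-p0+[363.7,243.4]).round(1))
arc(6.8,7.2,.05,z=.266)
```

```text
[361 233  12  24 218] [366.27522936 244.47706422]
model start [364.45915859 242.8765529 ]
6.8 [373.9 237.5]
6.9 [371.8 239.7]
7.0 [369.4 241.9]
7.1 [366.7 243.8]
7.2 [363.6 245.5]
7.3 [360.3 247.1]
7.4 [356.8 248.3]
7.5 [353.1 249.3]
pos [0.4744 0.0617 0.2654] t 0.5183055429363442 r 0.0841501452837884 F [-0.1  0.9 -0.3] grip 0.0004897566990809084
6.8 [-0.1, -0.1, 0.0]
6.85 [0.2, -0.1, 0.4]
6.9 [0.4, -0.1, 0.7]
6.95 [0.7, -0.1, 1.1]
7.0 [1.0, -0.1, 1.4]
7.05 [1.3, -0.1, 1.7]
7.1 [1.6, -0.1, 2.0]
7.15 [1.9, -0.1, 2.2]
7.2 [2.2, -0.1, 2.5]
```

View pics/side13z.png

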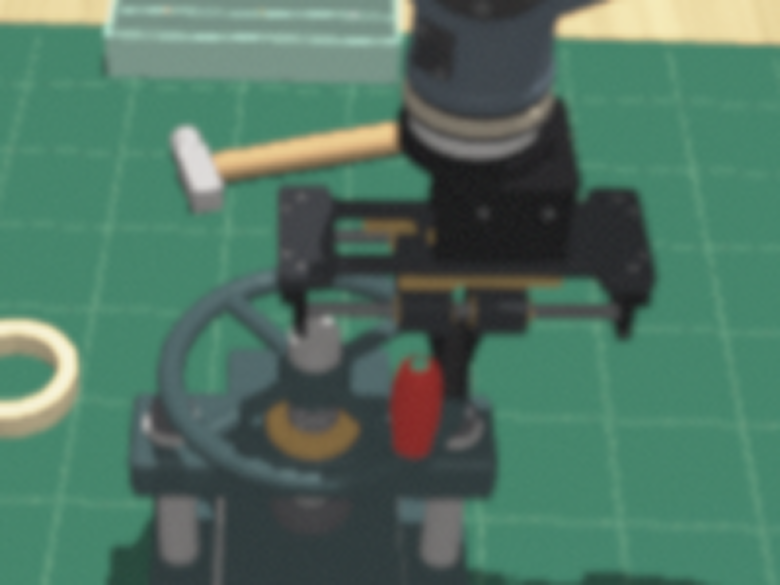

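>>> {"fn": "carry_out", "kwargs": {
  "moves": [
    [0, 0.2, 0, 0.4, 0, 0, 0],
    [0, 0.4, 0, 0.7, 0, 0, 0],
    [0, 0.4, 0, 0.7, 0, 0, 0]
  ]
}}

```text
time: 15.05
position: [0.4775, 0.0679, 0.2653]
tool_rot: [-0.707, -0.013, 0.014, 0.707]
ft_force: [-2.6, -1.1, 0.1]
grip_width: 0.0008
```

Run:
```python
from h import *
im=robot.camera("side")[...,::-1]
red=lambda h,S,V:((h<6)|(h>172))&(S>150)&(V>80)
m,st,c=mask(im,red,(300,180,420,300));print(st,c,robot.get_obs()['ft_force'])
```

```text
[359 235  12  23 219] [364.24657534 245.68949772] [-2.37894995 -1.71661998  0.16880535]
```

>>> {"fn": "carry_out", "kwargs": {
  "moves": [
    [0, -0.7, 0, -1, 0, 0, 0],
    [0, -2, 0, -2.5, 0, 0, 0],
    [0, -2.5, 0, -3, 0, 0, 0],
    [0, -2.5, -4, -3, 0, 0, 0],
    [0, -2.5, -8, -3, 0, 0, 0],
    [0, -2.5, -12, -3, 0, 0, 0],
    [0, -2.5, -12, -8, 0, 0, 0],
    [0, -2.5, -12, -13, 0, 0, 0],
    [0, -2.5, -12, -18, 0, 0, 0],
    [0, -2.5, -12, -23, 0, 0, 0],
    [0, -2.5, -12, -28, 0, 0, 0],
    [0, -2.5, -12, -32, 0, 0, 0],
    [0, -2.5, -12, -32, 0, 0, 0],
    [0, -2.5, -12, -32, 0, 0, 0]
  ]
}}

```text
time: 16.5
position: [0.4653, -0.2541, 0.3852]
tool_rot: [-0.707, -0.013, 0.013, 0.707]
ft_force: [-0.3, 1.1, -0.1]
grip_width: 0.0004
```

Run:
```python
from h import *
s=snap("side","side15z",(200,150,420,360),2.8);t=snap("top","top15",(0,0,640,480),1)
red=lambda h,S,V:((h<6)|(h>172))&(S>150)&(V>80)
m,st,c=mask(t,red,(260,245,310,300));m2,st2,c2=mask(s,red,(340,215,385,275));print(st,c,st2,c2,tri(c,c2),onz("top",[c],.275), "start",(.4951,.0862))
print(robot.get_obs()['ft_force'],robot.get_obs()['position'])
```

```text
[281 269  11  10  81] [286.02469136 273.54320988] [359 233  12  24 234] [364.1965812  244.27777778] (array([0.4964277 , 0.0871757 , 0.24745128]), np.float64(0.00021607441206585124)) [[0.49433674 0.08492985 0.275     ]] start (0.4951, 0.0862)
[0.54087283 0.54549389 0.43508782] [ 0.46522777 -0.2523364   0.38546073]
```

View pics/side15z.png

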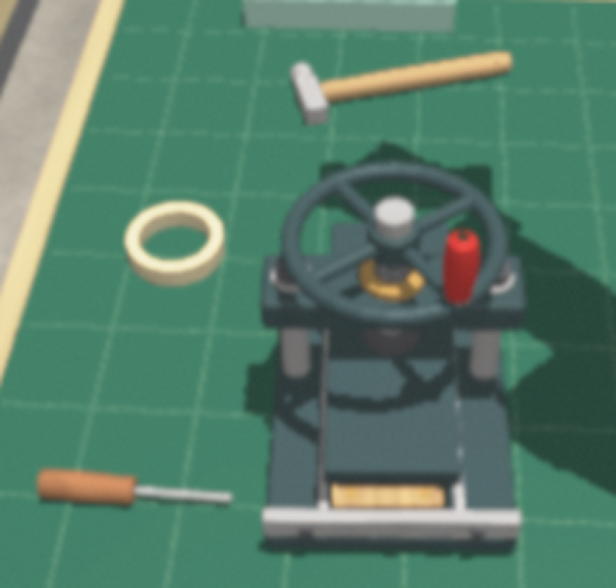

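View pics/top15.png

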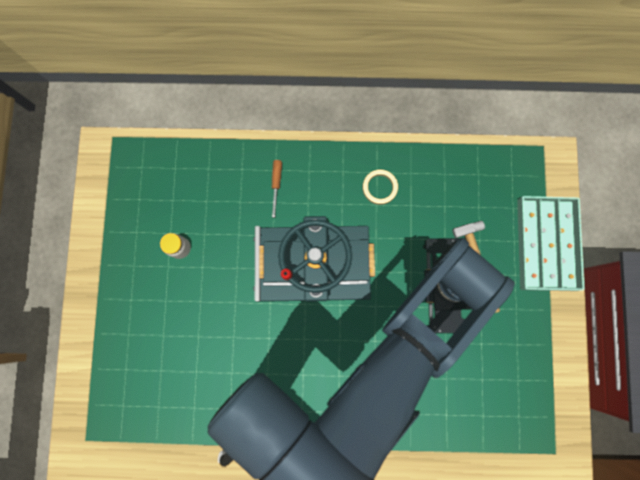

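```bash
python3 -c "
from rig import robot
print(robot.get_obs()['time']);print(robot.hand_in())"
```

```text
16.6
the job is handed in; nothing more can be done
None
```

I pushed the form home against the fence, turned the wheel one full turn clockwise by its handle, and handed the job in at 16.6 s. It gave no verdict.

- **Form:** I pushed its tail with two fingertips. The form stopped dead as the push force rose to 15 N, and both views show its far end against the fence.
- **Wheel:** I closed the fingers and pushed the handle round in one circle. By triangulation the handle ended about 2 mm horizontally from its start and 4 mm lower, where 6 mm per turn was expected. That 2 mm difference is about the calibration error.
- **Clearances:** The tape roll, hammer, glue jar and awl look unmoved. The arm finished clear, with a wrist force below about 1 N.
- **Not measured:** I did not measure the pad's pressure on the form. The 3–5 mm starting gap and 6 mm of travel imply 1–3 mm of compression, or about 6–18 N.

No check failed.

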